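Two grinding balls from the rocker dispenser

ROBOT

A 7-joint arm with a two-finger parallel gripper is mounted at the origin on a cart in front of the work surface, level with it; the furniture and walls round the work are solid. World frame = base frame: x ahead of the robot, y to its left, z up, the work surface at z = 0. Lengths are in m, angles in rad, forces in N, time in s.
With the tool pointing down it reaches from about 0.35 to 0.9 m from the base axis. Payload 8.1 kg.
Tool frame: the origin (TCP) lies at the very end of the fingers, on their centre line; the grasp point (between the pads) lies arm.hold_point_z behind it (arm.hold_point_z is the distance from the TCP to the grasp point, in m); z points along the fingers, y is the line along which they close (so a half turn about z gives the same grasp; the last joint's range is limited). The gripper opens to 92 mm and grips with 3 to 60 N. Pads are 19 mm wide; open, the fingers measure 130 mm over their backs; the gripper's body (75 mm by 190 mm) begins 47 mm behind the grasp point.
Start: joints at [-1.255, 0.434, 0.025, 1.573, -0.012, 1.134, -0.075], TCP at [0.254, 0.571, 0.227] pointing down, gripper open.
Joint ranges: [-2.62, 2.62], [-0.44, 2.09], [-1.27, 1.32], [0.08, 2.57], [-1.32, 4.46], [0.12, 2], [-2.74, 2.74]. Speed limits (rad/s): [2.22, 2.22, 3.01, 3.01, 3.14, 3.14, 3.14].

INTERFACE

Orientations are given as a rotation vector (axis times angle).
In Python, from cell import arm, vision, job, cut_out gives the robot as it stands. The module is installed in compiled form; this text tells all that it offers.
- The arm moves only by the tool play_rows, never from a script. Its argument "increments" is text: rows parted by semicolons, each of 5 numbers parted by spaces: the shift along the tool's x, y, z in cm, then the turn about the tool's z in degrees, then the opening, from -1 (shut) to 1 (fully open), so that 0 is half open. A call has 1 to 5 rows; each row shifts and turns the commanded pose from where the row before left it, along the tool's axes as they then stand; what a row does not reach is not made up. A row lasts 1/12 s, in which the tool goes at most 41.7 mm and 7.16 degrees, less where a joint would pass 70% of its speed; a pose out of reach is approached as far as the arm can. A call is refused whole if a number of a shift passes 4.17 or a number of a turn 7.16, either way. A call with a gripper value outside its range is refused whole. The fingers move at their own pace and stop on an object; "grip_force" is the grip in N (left out, the last holds). Time passes only in rows, so rows that do not move let the fingers close. It gives the time, the measured TCP pose, the force, the opening and the grip force at its end, in the units of the state.
- arm.observe(): the state, without advancing time (a new reading comes with each control period).
- vision.get_image(name): name is "scene" or "top"; returns a dict with "frame" (420x560x3 uint8, red, green, blue), "z_map" (420x560 float32, m along the optical axis (not along the pixel's ray), 0 where there is no reading), "mtx" (3x3 intrinsics, pixels), "distortion" ([k1, k2, p1, p2, k3] as OpenCV has them; the pictures are not rectified), "cam_to_world" (4x4, takes a point from camera to world coordinates). Camera axes: x right, y up, looking along -z (the intrinsics and any distortion apply to the point x, -y, -z); pixel columns grow to the right and rows downward; lengths in m; the calibration is good to about 2 mm. A picture is of the moment at which its call begins.
- job.sign_off(): hands the job in; it is judged then, once.
Trained networks look in a picture, given as the dict that the camera call returned (one of the last four; its "shot" number tells which), for a name from the list of things; names that differ only in an ending like _2 or _b are one class to them, and where a whole thing is asked for, a point or a joint stands for the part that bears it (a point fixed in the world has none). Each returns a list of dicts, best first, with "confidence" (0 to 1); they miss things now and then, are a little off and sometimes report something else, mostly with a low value. They report only what shows in the picture. A call takes as long as a camera call. They do not tell look-alikes from the thing itself.
- cut_out(query, picture): "mask" (420x560 bool, what is visible of it) and "point" ([row, column] in pixels, amid what is visible of it).
The state is a dict: "clock": time; "joints": joint angles; "dq": joint speeds; "joint_efforts": joint torques, N m; "position": TCP position; "ee_rot": TCP orientation; "force": force on the tool from outside, world axes, zero at the start; "ft_torque": the same for the moment, N m; "width": opening from 0.0 (shut) to 1.0 (fully open); "gripper_force": force on a finger pad.
Only numpy, scipy, OpenCV 4.12 (cv2) and the standard library are available. Lean on these libraries where they do the work, as an engineer would, in place of code of your own. Each camera call takes 0.05 s, during which the arm holds its last target. There are 200 camera calls.

TASK

Let exactly two of the four steel balls out of the dispenser into its white tray, one at a time: push the red paddle of the rocking lever all the way down with the fingers so that its other end lifts the gate and one ball rolls out, let the paddle come right up again, and then do it a second time. The other two balls must stay waiting behind the closed gate. Do not touch or pick up the balls, do not lift the gate directly, and leave the things lying around where they are.

Things in the scene. Friction and masses are not known exactly. Their poses are not given: they have to be found in the camera images.
- dispenser: Grey base plate (175 x 275 mm) of a dispenser fixed to the bench. Origin on the bench under the lever's pivot, z up. The lever lies along x, its red paddle towards -x (about towards the robot); 80 mm towards +x an aluminium race runs along y, falling to -y (right) into a white tray. Highest point (the gate's arm) 108 mm, 136 mm with the paddle down.
- lever (a joint): Angle of the rocking lever: 0 with the paddle up (gate shut, held by a return spring), 0.36 rad with the paddle fully down on its stop (gate fully open; about 4 N at the paddle). A ball gets out under the gate from about 0.30 rad; each full press and release lets out just one.
- paddle_top (a point): Centre of the upper face of the red paddle (38 mm along the lever, 30 mm across), 92 mm from the pivot and 85 mm above the bench at rest. It moves with the lever: in a full press it goes about 32 mm down, tilts 0.36 rad and moves about 3 mm outward. Free space under it.
- gate_edge (a point): Middle of the lower edge of the yellow gate plate (20 mm wide), 7 mm above the floor of the race when shut, 35 mm when open. It hangs on the far end of the lever. As it lifts, a steel finger of the lever rises behind the first ball and holds the next back; the finger drops as the lever comes up, and the next ball then rolls down to the gate.
- gate_line (a point): Fixed point on the floor of the race under the upstream face of the gate plate; a ball waiting at the gate has its centre about 14 mm upstream of it (dispenser +y).
- tray_floor (a point): Centre of the inner floor of the white tray below the lower end of the race; fixed to the dispenser, axes as the dispenser's. Inside it measures 80 mm (x) by 82 mm (y), the walls are 3 mm thick and 36 mm high (22 mm on the side of the race).
- ball_1: Steel ball, 30 mm diameter, 90 g, the first in the row counted from the gate. The origin turns with the ball as it rolls: use ball_1_center.
- ball_1_center (a point): Centre of ball_1.
- ball_2: Steel ball, 30 mm diameter, 90 g, the second in the row counted from the gate. The origin turns with the ball as it rolls: use ball_2_center.
- ball_2_center (a point): Centre of ball_2.
- ball_3: Steel ball, 30 mm diameter, 90 g, the third in the row counted from the gate. The origin turns with the ball as it rolls: use ball_3_center.
- ball_3_center (a point): Centre of ball_3.
- ball_4: Steel ball, 30 mm diameter, 90 g, the fourth in the row counted from the gate. The origin turns with the ball as it rolls: use ball_4_center.
- ball_4_center (a point): Centre of ball_4.
- marker_black: White marker pen with a black cap, 129 mm long, 15 mm thick, lying; a bystander, to be left alone. The origin is the centre of its underside.
- bottle_small: Small white bottle, 43 mm wide, 86 mm high, standing; a bystander, to be left alone. The origin is the centre of its underside.
- tape_roll: Flat roll of tape, 82 mm wide, 19 mm high, lying; a bystander, to be left alone. The origin is the centre of its underside.
- microtube_green: Green microtube, 41 mm long, 13 mm thick, lying; a bystander, to be left alone. The origin is the centre of its underside.
- tweezers: Steel tweezers, 115 mm long, lying; a bystander, to be left alone. The origin is the centre of its underside.
- tube50_lying: Conical tube with a blue cap, 116 mm long, 34 mm thick, lying; a bystander, to be left alone. The origin is the centre of its underside.
There are look-alikes about, which are no part of the job. Leave any pink or turquoise look-alike of the ball_2 alone.

How it is judged:
By the outcome, as a careful person would: the job done as asked, in the order asked, and still so for the second after the job is handed in, with the robot touching nothing.
It also fails if it takes over 38 s, if anything falls off the work surface, if the arm or the gripper's body presses on something with over 40 N, if the wrist force passes 120 N, or if a joint passes its speed limit or range.

## Working session

There is one attempt and no reset: what is moved stays moved. The work goes in short steps, Python scripts to look and compute and a tool call to move; the robot and the scene stay as the last step left them, time stands still between calls to the robot, and variables do not carry over. Pictures are saved under pics/ and viewed, at most 10 in all, crops included, and the job is handed in when it is done.

Besides the shell and the picture viewer there is one more tool, called after "Emit:" by a JSON object that holds its "name" and its "arguments", one argument or row to a line. play_rows: Moves the arm, as the interface text tells. Its arguments: {"type":"object","properties":{"increments":{"type":"string"},"grip_force":{"type":"number"}},"required":["increments"]}

```bash
mkdir -p pics; cat > h.py <<'E'
import numpy as np, cv2
from cell import arm, vision, job, cut_out
def world(im, mask):
    r,c=np.nonzero(mask & (im["z_map"]>0)); z=im["z_map"][r,c].astype(float)
    u=cv2.undistortPoints(np.c_[c,r].astype(float)[:,None],im["mtx"],np.array(im["distortion"]))[:,0]
    p=np.c_[u[:,0]*z,-u[:,1]*z,-z,np.ones(len(z))]
    return (p@np.array(im["cam_to_world"]).T)[:,:3]
def save(im,n): cv2.imwrite("pics/"+n,im["frame"][:,:,::-1])
E
python3 - <<'E'
from h import *
s=arm.observe(); print({k:np.round(v,3) for k,v in s.items()}, arm.hold_point_z)
for n in("scene","top"):
    im=vision.get_image(n); save(im,n+"0.png")
    for q in("paddle_top","gate_edge","ball_1"):
        for d in cut_out(q,im)[:5]:
            w=world(im,d["mask"]); print(n,q,round(d["confidence"],2),d["point"],len(w),np.round(np.median(w,0),3) if len(w) else '')
    R,G,B=[im["frame"][:,:,i].astype(int) for i in range(3)]
    m=(R>120)&(G<70)&(B<70); w=world(im,m); k=(w[:,2]>.06)&(w[:,2]<.1);print("red",m.sum(),np.round(np.median(w[k],0),3),np.round(w[k].min(0),3),np.round(w[k].max(0),3))
E
```

```text
{'clock': np.float64(0.0), 'joints': array([-1.255,  0.435,  0.025,  1.574, -0.012,  1.134, -0.075]), 'dq': array([-0.   ,  0.002, -0.001, -0.001,  0.   , -0.001,  0.001]), 'joint_efforts': array([ 0.0000e+00, -6.6786e+01,  9.8500e-01, -3.1446e+01, -6.1000e-02,
        4.3000e-02,  0.0000e+00]), 'position': array([0.254, 0.57 , 0.226]), 'ee_rot': array([-6.530e-01, -3.073e+00,  2.000e-03]), 'force': array([0.041, 0.547, 0.188]), 'ft_torque': array([-0.031,  0.023, -0.033]), 'gripper_force': np.float64(0.0), 'width': np.float64(0.998)} 0.0188
scene paddle_top 0.81 [207.9, 298.8] 892 [0.6   0.018 0.076]
scene gate_edge 0.96 [205.3, 299.8] 828 [0.605 0.019 0.081]
scene gate_edge 0.52 [194.2, 375.0] 844 [ 0.531 -0.167  0.018]
scene ball_1 0.71 [187.0, 270.5] 110 [0.682 0.036 0.077]
scene ball_1 0.7 [291.9, 219.1] 157 [0.584 0.268 0.025]
scene ball_1 0.58 [194.4, 248.0] 139 [0.692 0.09  0.086]
scene ball_1 0.5 [184.0, 281.9] 138 [0.676 0.006 0.073]
scene ball_1 0.45 [258.0, 194.9] 150 [0.684 0.256 0.024]
red 160 [ 0.759 -0.173  0.066] [ 0.752 -0.27   0.06 ] [ 0.773 -0.137  0.091]
top paddle_top 0.93 [231.8, 304.4] 801 [0.592 0.019 0.083]
top paddle_top 0.5 [195.4, 153.4] 627 [0.663 0.371 0.029]
top gate_edge 0.68 [230.8, 307.2] 686 [0.59  0.019 0.084]
top ball_1 0.69 [185.7, 289.3] 138 [0.691 0.054 0.084]
top ball_1 0.65 [227.0, 315.6] 8929 [ 0.612 -0.003  0.013]
top ball_1 0.5 [184.9, 207.7] 137 [0.688 0.25  0.025]
top ball_1 0.49 [198.2, 402.4] 94 [ 0.677 -0.204  0.027]
top ball_1 0.49 [230.6, 197.9] 149 [0.586 0.261 0.025]
red 234 [0.527 0.031 0.085] [ 0.492 -0.271  0.06 ] [0.771 0.05  0.093]
```

View pics/scene0.png

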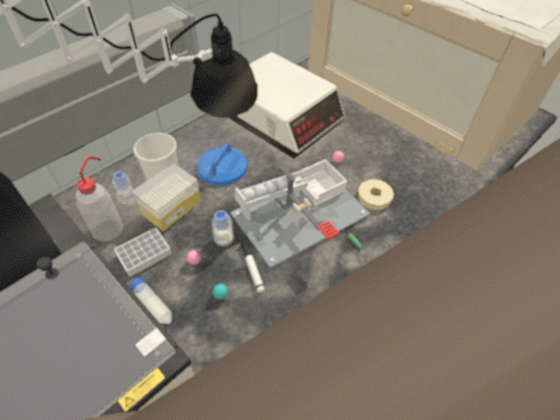

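View pics/top0.png

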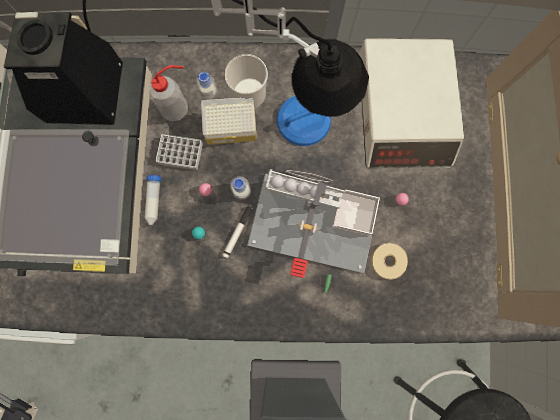

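The scene picture is partly blocked by the arm. The top picture shows the red paddle at about (299,268), the pivot at (307,227) and the balls at (275–312,185). I'll measure the paddle and lever direction next.

```bash
cat >> h.py <<'E'
def paddle(im):
    f=im["frame"].astype(int); m=(f[:,:,0]>110)&(f[:,:,1]<90)&(f[:,:,2]<90)
    n,l,st,ce=cv2.connectedComponentsWithStats(cv2.morphologyEx(m.astype(np.uint8),cv2.MORPH_CLOSE,np.ones((5,5))))
    best=[]
    for i in range(1,n):
        w=world(im,l==i)
        if len(w)>40 and .45<w[:,0].mean()<.58 and -.05<w[:,1].mean()<.1: best.append(w)
    return best
E
python3 - <<'E'
from h import *
im=vision.get_image("top")
for w in paddle(im):
    c,sz,a=cv2.minAreaRect(w[:,:2].astype(np.float32)); print("top",len(w),w.mean(0),c,sz,a,np.percentile(w[:,2],[5,50,95]))
# base plate direction, and high points near the paddle
full=world(im,np.ones((420,560),bool))
k=(full[:,2]>.004)&(full[:,2]<.012)&(np.abs(full[:,0]-.6)<.16)&(np.abs(full[:,1]-.02)<.18)
c,sz,a=cv2.minAreaRect(full[k][:,:2].astype(np.float32)); print("plate",k.sum(),c,sz,a)
for x0 in np.arange(.44,.72,.02):
    k=(np.abs(full[:,0]-x0)<.01)&(np.abs(full[:,1]-.02)<.12)
    w=full[k]; i=w[:,2].argmax(); print(round(x0,2),np.round(w[i],3))
s=arm.observe(); R,_=cv2.Rodrigues(np.array(s["ee_rot"])); print(np.round(R,3),s["position"])
E
```

```text
top 255 [0.51258123 0.03436974 0.08269196] (0.5141006708145142, 0.03168610855937004) (0.03535496070981026, 0.04259130358695984) 79.8122329711914 [0.08042171 0.0845966  0.08806858]
plate 3597 (0.5996479392051697, 0.020436182618141174) (0.35845819115638733, 0.3182169198989868) 89.7825927734375
0.44 [ 0.449 -0.006  0.007]
0.46 [ 0.465 -0.03   0.01 ]
0.48 [ 0.476 -0.034  0.013]
0.5 [0.498 0.037 0.09 ]
0.52 [0.526 0.033 0.089]
0.54 [0.532 0.044 0.087]
0.56 [0.555 0.029 0.067]
0.58 [0.59  0.006 0.072]
0.6 [0.609 0.026 0.074]
0.62 [0.611 0.028 0.073]
0.64 [ 0.649 -0.001  0.11 ]
0.66 [ 0.657 -0.003  0.112]
0.68 [ 0.672 -0.003  0.112]
0.7 [ 0.692 -0.003  0.109]
[[-0.914  0.407  0.   ]
 [ 0.407  0.914 -0.   ]
 [-0.    -0.    -1.   ]] [0.25419136 0.57093931 0.22667103]
```

Emit:
{"name": "play_rows", "arguments": {
  "increments": "-3 -2.6 0 0 -1;-3 -2.6 0 0 -1;-3 -2.6 0 0 -1;-3 -2.6 0 0 -1;-3 -2.6 0 0 -1"
}}

```text
clock: 0.87
position: [0.3388, 0.3895, 0.2268]
ee_rot: [0.653, 3.073, 0.001]
force: [0.8, 0.7, 0.9]
width: 0.69
gripper_force: 0.0
```

Emit:
{"name": "play_rows", "arguments": {
  "increments": "-3 -2.6 0 0 -1;-3 -2.6 0 0 -1;-3 -2.6 0 0 -1;-3 -2.6 0 0 -1;-3 -2.6 0 0 -1"
}}

```text
clock: 1.28
position: [0.423, 0.2096, 0.2271]
ee_rot: [0.653, 3.073, 0.001]
force: [1.2, 0.7, -0.4]
width: 0.323
gripper_force: 0.0
```

Emit:
{"name": "play_rows", "arguments": {
  "increments": "-3 -2.6 0 0 -1;-3 -2.6 0 0 -1;-3 -2.6 0 0 -1;0 0 0 -6.5 -1;0 0 0 -6.5 -1"
}}

```text
clock: 1.7
position: [0.474, 0.1008, 0.227]
ee_rot: [0.302, 3.126, -0.001]
force: [0.3, 1.6, -0.3]
width: 0.01
gripper_force: 0.0
```

Emit:
{"name": "play_rows", "arguments": {
  "increments": "0 0 2 0 -1;0 0 2 0 -1;0 0 2 0 -1;0 0 1 0 -1;0 0 0 0 -1"
}}

```text
clock: 2.12
position: [0.4717, 0.1032, 0.155]
ee_rot: [-0.301, -3.124, 0.002]
force: [-0.3, -0.5, 0.1]
width: 0.002
gripper_force: 0.0
```

```bash
cat > st.py <<'E'
from h import *
s=arm.observe(); R,_=cv2.Rodrigues(np.array(s["ee_rot"])); p=np.array(s["position"])
print(np.round(s["clock"],2),"p",np.round(p,4),"f",np.round(s["force"],1),"w",round(float(s["width"]),2),"tool y deg",np.degrees(np.arctan2(R[1,1],R[0,1])),"tilt",R[2].round(3))
print("to target, tool cm",np.round(R.T@(np.array([.510,.0345,.10])-p)*100,2))
E
python3 st.py
```

```text
2.12 p [0.4717 0.1032 0.155 ] f [-0.3 -0.5  0.1] w 0.0 tool y deg 79.00018264991535 tilt [ 0.003 -0.002 -1.   ]
to target, tool cm [-5.09 -6.    5.49]
```

Emit:
{"name": "play_rows", "arguments": {
  "increments": "-2.5 -3 0 0 -1;-2.6 -3 0 0 -1;0 0 2 0 -1;0 0 2 0 -1;0 0 0 0 -1"
}}

```text
clock: 2.53
position: [0.5106, 0.0342, 0.115]
ee_rot: [-0.303, -3.124, 0.001]
force: [-1.9, -0.2, -0.5]
width: 0.004
gripper_force: 0.0
```

```bash
python3 st.py; python3 - <<'E'
from h import *
im=vision.get_image("scene"); cv2.imwrite("pics/s1.png",cv2.resize(im["frame"][120:300,180:420,::-1],None,fx=3,fy=3))
E
```

```text
2.53 p [0.5106 0.0342 0.115 ] f [-1.9 -0.2 -0.5] w 0.0 tool y deg 78.9294935917528 tilt [ 0.003 -0.001 -1.   ]
to target, tool cm [0.06 0.02 1.5 ]
```

View pics/s1.png

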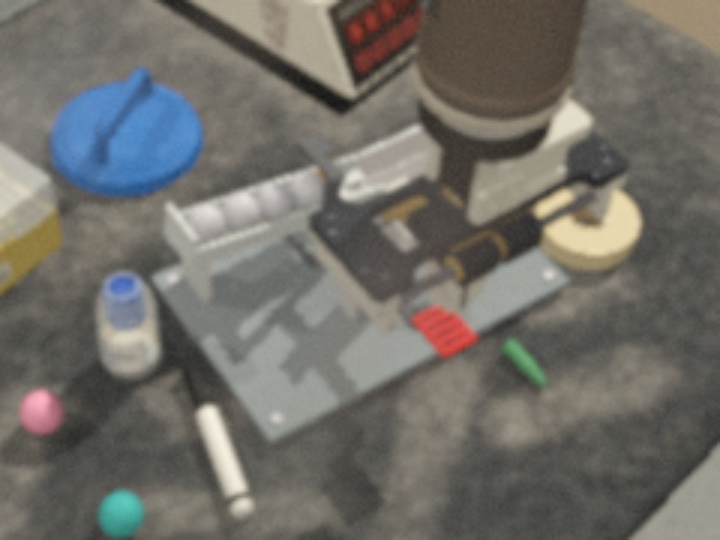

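The picture shows the four balls at about (205–310,205) and the closed fingers over the red paddle at (445,330). Pressing now.

Emit:
{"name": "play_rows", "arguments": {
  "increments": "0 0 1.5 0 -1;0 0 1.5 0 -1;0 0 1 0 -1;0 0 1 0 -1;0 0 0.5 0 -1"
}}

```text
clock: 3.0
position: [0.5113, 0.0358, 0.0615]
ee_rot: [-0.299, -3.126, -0.001]
force: [-3.7, 2.7, 5.2]
width: 0.01
gripper_force: 2.7
```

Emit:
{"name": "play_rows", "arguments": {
  "increments": "0 0 0.4 0 -1;0 0 0.3 0 -1;0 0 0 0 -1"
}}

```text
clock: 3.25
position: [0.5114, 0.0357, 0.0548]
ee_rot: [-0.3, -3.127, -0.001]
force: [-5.1, 4.3, 8.1]
width: 0.009
gripper_force: 4.2
```

```bash
python3 st.py; python3 - <<'E'
from h import *
im=vision.get_image("scene"); cv2.imwrite("pics/s2.png",cv2.resize(im["frame"][120:300,180:420,::-1],None,fx=3,fy=3))
E
```

```text
3.25 p [0.5114 0.0357 0.0548] f [-5.1  4.3  8.1] w 0.01 tool y deg 79.03497068248089 tilt [ 0.001  0.001 -1.   ]
to target, tool cm [ 0.12 -0.14 -4.52]
```

View pics/s2.png

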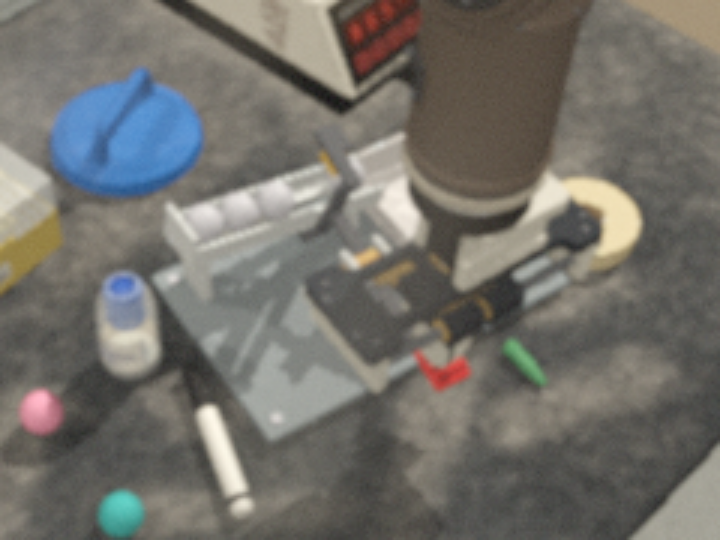

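The gate is up: three balls remain at (205–275,205) and one has left. I'll check that it's on the stop.

Emit:
{"name": "play_rows", "arguments": {
  "increments": "0 0 0.2 0 -1;0 0 0 0 -1"
}}

```text
clock: 3.47
position: [0.5116, 0.0358, 0.0537]
ee_rot: [-0.3, -3.127, -0.002]
force: [-8.9, 3.8, 18.7]
width: 0.006
gripper_force: 10.4
```

Emit:
{"name": "play_rows", "arguments": {
  "increments": "0 0 0.2 0 -1;0 0 0 0 -1"
}}

```text
clock: 3.63
position: [0.5117, 0.0358, 0.0526]
ee_rot: [0.3, 3.127, 0.003]
force: [-12.0, 3.6, 32.2]
width: 0.004
gripper_force: 17.5
```

It's on the stop. Releasing.

Emit:
{"name": "play_rows", "arguments": {
  "increments": "0 0 -1 0 -1;0 0 -1.5 0 -1;0 0 -1.5 0 -1;0 0 -1.5 0 -1;0 0 -0.7 0 -1"
}}

```text
clock: 4.05
position: [0.5133, 0.0346, 0.1148]
ee_rot: [0.302, 3.123, 0.001]
force: [0.3, -1.1, 0.2]
width: 0.009
gripper_force: 0.0
```

Emit:
{"name": "play_rows", "arguments": {
  "increments": "0 0 0 0 -1;0 0 0 0 -1;0 0 0 0 -1;0 0 0 0 -1;0 0 0 0 -1"
}}

```text
clock: 4.47
position: [0.5112, 0.0348, 0.112]
ee_rot: [-0.301, -3.126, 0.001]
force: [-0.5, -0.1, -1.0]
width: 0.004
gripper_force: 0.0
```

Emit:
{"name": "play_rows", "arguments": {
  "increments": "0 0 0 0 -1;0 0 0 0 -1;0 0 0 0 -1;0 0 0 0 -1;0 0 0 0 -1"
}}

```text
clock: 4.88
position: [0.5116, 0.0349, 0.1127]
ee_rot: [-0.301, -3.127, -0.0]
force: [0.1, -0.7, -0.2]
width: 0.003
gripper_force: 0.0
```

```bash
python3 st.py; python3 - <<'E'
from h import *
im=vision.get_image("scene"); cv2.imwrite("pics/s3.png",cv2.resize(im["frame"][120:300,180:420,::-1],None,fx=3,fy=3))
E
```

```text
4.88 p [0.5116 0.0349 0.1127] f [ 0.1 -0.7 -0.2] w 0.0 tool y deg 78.99910626962198 tilt [ 0. -0. -1.]
to target, tool cm [ 0.15 -0.07  1.27]
```

View pics/s3.png

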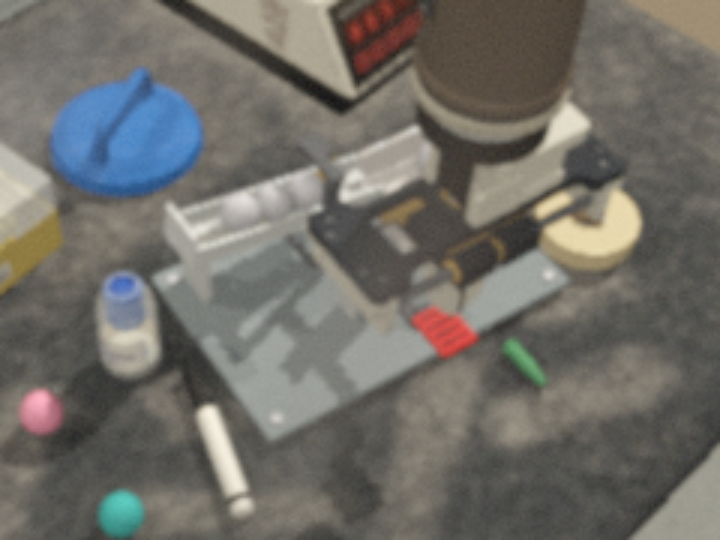

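The three remaining balls have rolled down to the gate (240–305,200) and the paddle is up again. Second press, after a short settling wait.

Emit:
{"name": "play_rows", "arguments": {
  "increments": "0 0 0 0 -1;0 0 0 0 -1;0 0 0 0 -1;0 0 0 0 -1;0 0 0 0 -1"
}}

```text
clock: 5.35
position: [0.5116, 0.0349, 0.1127]
ee_rot: [0.301, 3.127, 0.0]
force: [0.2, -0.3, 0.4]
width: 0.004
gripper_force: 0.0
```

Emit:
{"name": "play_rows", "arguments": {
  "increments": "0 0 1.5 0 -1;0 0 1.5 0 -1;0 0 1 0 -1;0 0 0.8 0 -1;0 0 0.5 0 -1"
}}

```text
clock: 5.77
position: [0.5104, 0.0353, 0.0587]
ee_rot: [-0.3, -3.125, 0.0]
force: [-4.7, 2.6, 4.2]
width: 0.004
gripper_force: 2.5
```

Emit:
{"name": "play_rows", "arguments": {
  "increments": "0 0 0.4 0 -1;0 0 0.3 0 -1;0 0 0.1 0 -1;0 0 0 0 -1;0 0 0 0 -1"
}}

```text
clock: 6.18
position: [0.5108, 0.0353, 0.0529]
ee_rot: [-0.301, -3.126, -0.001]
force: [-12.6, 1.6, 24.2]
width: 0.008
gripper_force: 13.3
```

```bash
python3 - <<'E'
from h import *
im=vision.get_image("scene"); cv2.imwrite("pics/s4.png",cv2.resize(im["frame"][120:300,180:420,::-1],None,fx=3,fy=3))
E
```

```text
(no output)
```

View pics/s4.png

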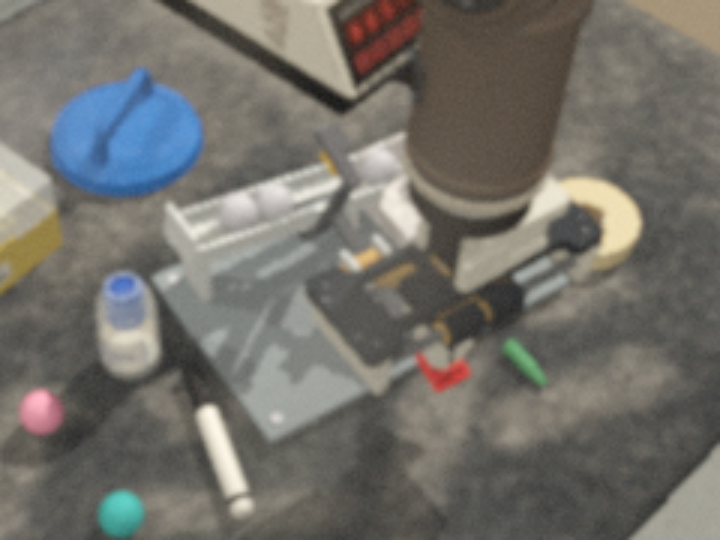

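The second ball is past the gate at (380,162) and two are held back at (238–275,205). I'll release and retreat clear.

Emit:
{"name": "play_rows", "arguments": {
  "increments": "0 0 -1 0 -1;0 0 -1.5 0 -1;0 0 -1.5 0 -1;0 0 -1.5 0 -1;0 0 -2 0 -1"
}}

```text
clock: 6.65
position: [0.512, 0.0346, 0.1272]
ee_rot: [0.302, 3.126, -0.001]
force: [0.7, 0.1, -0.0]
width: 0.002
gripper_force: 0.0
```

Emit:
{"name": "play_rows", "arguments": {
  "increments": "0 0 -3 0 -1;0 0 -3 0 -1;0 0 -1 0 -1;0 3 0 0 -1;0 3.5 0 0 -1"
}}

```text
clock: 7.07
position: [0.5256, 0.0967, 0.1984]
ee_rot: [0.31, 3.122, 0.001]
force: [-0.4, 0.5, -0.2]
width: 0.005
gripper_force: 0.0
```

Emit:
{"name": "play_rows", "arguments": {
  "increments": "0 3.5 0 0 -1;0 3.5 0 0 -1;0 3.5 0 0 -1;0 3.5 0 0 -1;0 0 0 0 -1"
}}

```text
clock: 7.48
position: [0.5508, 0.2451, 0.1963]
ee_rot: [0.288, 3.128, 0.007]
force: [-1.2, 0.5, -0.9]
width: 0.003
gripper_force: 0.0
```

Emit:
{"name": "play_rows", "arguments": {
  "increments": "0 0 0 0 -1;0 0 0 0 -1;0 0 0 0 -1;0 0 0 0 -1;0 0 0 0 -1"
}}

```text
clock: 7.9
position: [0.551, 0.2349, 0.197]
ee_rot: [0.304, 3.126, -0.0]
force: [-0.3, -0.5, 0.1]
width: 0.007
gripper_force: 0.0
```

```bash
python3 st.py; python3 - <<'E'
from h import *
im=vision.get_image("top"); cv2.imwrite("pics/t5.png",cv2.resize(im["frame"][150:300,190:430,::-1],None,fx=3.3,fy=3.3))
E
```

```text
7.9 p [0.551  0.2349 0.197 ] f [-0.3 -0.5  0.1] w 0.01 tool y deg 78.89195630207882 tilt [-0.  0. -1.]
to target, tool cm [  0.16 -20.46   9.7 ]
```

View pics/t5.png

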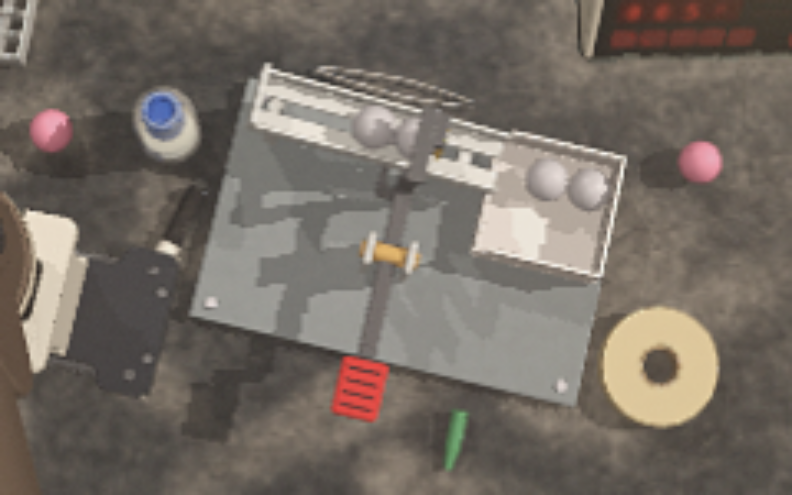

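The picture shows two balls in the tray at (548,178) and (587,188), two waiting behind the shut gate at (375–410,130), and the paddle up. The arm is clear and nothing else has been disturbed.

```bash
python3 -c "
from h import *
print(job.sign_off())"
```

```text
the job is handed in; nothing more can be done
None
```

I let two balls into the white tray with two full presses of the paddle. The other two are waiting behind the closed gate, the arm is clear, and I've handed the job in.

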